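Clip the wheel of a tube rotator onto its spindle

TASK

Slide the rotator's white wheel back along its spindle, fully home against its shoulder. Then take the long-tabbed spring clip out of the grey block and press it straight down astride the spindle into the groove just in front of the wheel's hub, gently, until it snaps fully home, and let go with its tab up. Leave the short fork in the block and disturb nothing else on the bench.

Things in the scene. Friction and masses are not known exactly. Their poses are not given: they have to be found in the camera images.
- rotator: Bench tube rotator: grey box (141 mm high) on a 215x100 mm plate, fixed to the bench. Origin on the worktop, 95 mm under the spindle's axis; x along the level spindle from its free end (near the robot) to the housing, whose bearing boss starts at x = 52 mm. Nothing stands over the spindle in front of the wheel.
- spindle_axis (a point): Point fixed to the rotator, on the spindle's axis, 17 mm before the rotator's origin (x = -17 mm), same axes. The 20 mm steel spindle is stuck farther in or out, unmeasured: the groove's middle lies 3 to 31 mm along +x of this point (y, z exact); find it by feel or sight. Groove: 14 mm diameter, 7.4 mm wide, square edges. The rod goes on 22 mm in front of it.
- wheel (a joint): How far (m) the wheel stands out from home towards the free end: 0 = home against its shoulder, at most 0.020. It slides with about 2.5 N friction. White disc, 84 mm diameter, 8 mm thick; grey hub, 28 mm diameter, 18 mm out of its front face. Home: hub face flush with the groove's inner wall (3.7 mm from groove middle), disc face 21.7 mm from it. So where it stops tells the groove; out of home its hub covers it.
- clip_tab (a point): Middle of the spring clip's tab. Flat steel clip, 6 mm thick (x), upright in a slot, tab up (z). Tab 24 mm wide (y), reaching from 23 mm below this point to 19 mm above; grip it across the 24 mm. Below it a crown, 38 mm wide, 10 mm high, whose ends rest on the block; under that two dark sprung jaws with flared lips, mouth 18 mm wide. About 50 g. Same both ways round.
- clip_seat (a point): Centre of the clip's seat, 40 mm below clip_tab; same axes; lips end 19 mm lower. Snapped home, it lies on the spindle axis, x along it. In the groove the lips first touch with it 16 mm above the axis; resistance rises to 6-10 N, then from 8 mm the jaws snap round and draw it down. On the 20 mm rod they touch 22 mm above and cannot pass. It grips by itself when let go.
- block: Grey storage block fixed to the bench, 90x56x34 mm, origin at the middle of its underside. Two slots (8.5 mm wide, 33 mm along y, 28 mm deep) at x = -23 and +23 mm; the clip stands in one, the fork in the other, flat sides facing along the block's x.
- fork: One-piece steel fork for another shaft: 6 mm thick, 38 mm wide crown, straight prongs, short round-topped tab 13 mm lower than the clip's. Origin 27 mm above the worktop, 46 mm below its top. Stays in its slot.
- timer: White lab timer, 47x66x57 mm, loose; origin under its middle. Bystander.
- beaker: Glass beaker, 72 mm wide, 95 mm high, stuck to the bench; origin under its middle. Bystander.
- petri: Stack of dishes, 90 mm wide, 61 mm high, stuck to the bench; origin under its middle. Bystander.
- bottle: White screw-cap bottle, 50 mm wide, 100 mm high, loose; origin under its middle. Bystander.
- marker: Dark marker pen lying down, 139 mm long (its y), 13 mm high, loose; origin under its middle. Bystander.

How it is judged:
By the outcome, as a careful person would: the job done as asked, in the order asked, and still so for the second after the job is handed in, with the robot touching nothing.
It also fails if it takes over 72 s, if anything falls off the work surface, if the arm or the gripper's body presses on something with over 40 N, if the wrist force passes 120 N, or if a joint passes its speed limit or range.

ROBOT

A 6-joint arm with a two-finger parallel gripper is mounted at the origin on a cart in front of the work surface, level with it; the furniture and walls round the work are solid. World frame = base frame: x ahead of the robot, y to its left, z up, the work surface at z = 0. Lengths are in m, angles in rad, forces in N, time in s.
With the tool pointing down it reaches from about 0.35 to 0.775 m from the base axis. Payload 5.5 kg.
Tool frame: the origin (TCP) lies on the centre line of the jaws, within the pads' length; the fingertips stand ahead of it and the grasp point (between the pads) lies 3 mm ahead of it (bot.nose_length is the x of the fingertips in the tool frame, in m); x points along the fingers, y is the direction in which the jaws open and shut, and the axes are right-handed (so a half turn about x gives the same grasp; the last joint's range is limited). The gripper opens to 85 mm and grips with 20 to 120 N. Pads are 22 mm wide; open, the fingers measure 114 mm over their backs; the gripper's body (76 mm by 85 mm) begins 54 mm behind the grasp point. The pads swing forward as they close: fully open they stand 13 mm farther back than shut.
Start: joints at [1.123, 0.313, 0.046, 1.304, 0, 1.431], TCP at [0.174, 0.548, 0.253] pointing down, gripper open.
Joint ranges: [-2.76, 2.76], [-0.86, 1.69], [-1.03, 1.26], [-2.2, 2.34], [-1.47, 1.5], [-3.14, 3.14]. Speed limits (rad/s): [2.57, 2.57, 3.14, 3.14, 3.14, 3.14].

INTERFACE

Orientations are given as [roll, pitch, yaw] about the fixed x, y, z axes, in that order (R = Rz(yaw) Ry(pitch) Rx(roll)).
In Python, from workcell import bot gives the robot as it stands. The module is installed in compiled form; this text tells all that it offers.
- The arm moves only by the tool arm_command, never from a script. Its argument "steps" is one flat list of numbers, 7 for each row, row after row: the shift along the tool's x, y, z in m, then the turn, a rotation vector about the tool's x, y, z in degrees, then the opening in per cent of the stroke, from 0 (shut) to 100 (fully open). In form: [x, y, z, rx, ry, rz, hand, x, y, z, rx, ry, rz, hand, ...]. A call has 1 to 5 rows; each row shifts and turns the commanded pose from where the row before left it, along the tool's axes as they then stand; what a row does not reach is not made up. A row lasts 1/10 s, in which the tool goes at most 50 mm and 8.59 degrees, less where a joint would pass 70% of its speed; a pose out of reach is approached as far as the arm can. A call is refused whole if a number of a shift passes 0.05 or a number of a turn 8.59, either way. A call with a gripper value outside its range is refused whole. The fingers move at their own pace and stop on an object; "force" is the grip in N (left out, the last holds). Time passes only in rows, so rows that do not move let the fingers close. It gives the time, the measured TCP pose, the force and the opening at its end, in the units of the state.
- bot.observe(): the state, without advancing time (a new reading comes with each control period).
- bot.capture(name): name is "side" or "top"; returns a dict with "color" (480x640x3 uint8, red, green, blue), "fx", "fy", "cx", "cy" (pixels), "D" ([k1, k2, p1, p2, k3] as OpenCV has them; the pictures are not rectified), "rvec" (rotation vector, rad) and "tvec" (3), from world to camera coordinates, as OpenCV has them. Camera axes: x right, y down, z forward; pixel columns grow to the right and rows downward; lengths in m; the calibration is good to about 2 mm. A picture is of the moment at which its call begins. There is no depth.
- bot.sign_off(): hands the job in, once; it reports no verdict.
Trained networks look in a picture, given as the dict that the camera call returned (one of the last four; its "shot" number tells which), for a name from the list of things; names that differ only in an ending like _2 or _b are one class to them, and where a whole thing is asked for, a point or a joint stands for the part that bears it (a point fixed in the world has none). Each returns a list of dicts, best first, with "conf" (0 to 1); they miss things now and then, are a little off and sometimes report something else, mostly with a low value. They report only what shows in the picture. A call takes as long as a camera call.
- bot.recognise(thing, picture): "box" ([left, top, right, bottom] in pixels, round what is visible of it).
- bot.cut_out(thing, picture): "mask" (480x640 bool, what is visible of it) and "box" ([left, top, right, bottom] in pixels, round what is visible of it).
- bot.tip_of(thing, picture): "point" ([column, row] in pixels: a listed point, or the origin of a listed thing).
The state is a dict: "time_s": time; "joint_pos": joint angles; "qvel": joint speeds; "joint_torque": joint torques, N m; "tool_pos": TCP position; "tcp_rot": TCP orientation; "contact_force": force on the tool from outside, world axes, zero at the start; "moment": the same for the moment, N m; "opening": opening from 0.0 (shut) to 1.0 (fully open).
Only numpy, scipy, OpenCV 4.12 (cv2) and the standard library are available. Lean on these libraries where they do the work, as an engineer would, in place of code of your own. Each camera call takes 0.05 s, during which the arm holds its last target. There are 200 camera calls.

## Working session

There is one attempt and no reset: what is moved stays moved. The work goes in short steps, Python scripts to look and compute and a tool call to move; the robot and the scene stay as the last step left them, time stands still between calls to the robot, and variables do not carry over. Pictures are saved under pics/ and viewed, about 8 in all and at most 12, crops included, and the job is handed in when it is done.

Besides the shell and the picture viewer there is one more tool, called after "Request:" by a JSON object that holds its "method" and its "body". arm_command: Moves the arm, as the interface text tells. Its arguments: {"type":"object","properties":{"steps":{"type":"array"},"force":{"type":"number"}},"required":["steps"]}

```bash
mkdir -p pics; cat > h.py <<'E'
import numpy as np, cv2
from workcell import bot
def cam(c):
    K=np.array([[c['fx'],0,c['cx']],[0,c['fy'],c['cy']],[0,0,1.]]);R=cv2.Rodrigues(np.array(c['rvec'],float))[0]
    return K,np.array(c['D'],float),R,np.array(c['tvec'],float).ravel()
def ray(c,p):
    K,D,R,t=cam(c);u=cv2.undistortPoints(np.array([[p]],float),K,D)[0,0]
    return -R.T@t, R.T@np.array([u[0],u[1],1.])
def onz(c,p,z):
    o,d=ray(c,p);return o+d*(z-o[2])/d[2]
def tri(c1,p1,c2,p2):
    o1,d1=ray(c1,p1);o2,d2=ray(c2,p2);d1/=np.linalg.norm(d1);d2/=np.linalg.norm(d2)
    s=np.linalg.lstsq(np.c_[d1,-d2],o2-o1,rcond=None)[0];a=o1+d1*s[0];b=o2+d2*s[1]
    return (a+b)/2,np.linalg.norm(a-b)
def proj(c,P):
    K,D,R,t=cam(c);return cv2.projectPoints(np.array(P,float).reshape(-1,3),np.array(c['rvec'],float),t,K,D)[0][:,0]
def save(c,n): cv2.imwrite('pics/'+n,c['color'][:,:,::-1])
E
python3 - <<'E'
from h import *
np.set_printoptions(precision=4,suppress=True)
s=bot.capture('side');t=bot.capture('top')
save(s,'s0.png');save(t,'t0.png')
for c in (s,t):print(ray(c,(320,240)))
for n in ['rotator','spindle_axis','clip_tab','clip_seat','block','fork','timer','beaker','petri','bottle','marker','wheel']:
    r=[]
    for c in (s,t):
        try:
            q=bot.tip_of(n,c)[:2]; r.append(q)
            print(n,[(np.round(x['point'],1),round(x['conf'],2)) for x in q])
        except Exception as e: print(n,e);r.append([])
    if r[0] and r[1]: print('   ',*tri(s,r[0][0]['point'],t,r[1][0]['point']))
print(bot.nose_length,bot.observe())
E
```

```text
(array([0.2239, 0.6374, 0.5049]), array([ 0.3967, -0.7773, -0.489 ]))
(array([ 0.4499, -0.0679,  1.129 ]), array([ 0.1185, -0.0002, -0.993 ]))
rotator [(array([329.6, 287.6]), 0.63)]
rotator [(array([289.3, 261. ]), 0.6), (array([406.9, 278.3]), 0.35)]
    [0.5323 0.0001 0.0061] 0.007841125944405515
spindle_axis [(array([332.8, 247.7]), 0.55)]
spindle_axis [(array([285.3, 266. ]), 0.64)]
    [0.5197 0.0046 0.0981] 0.002716571725352904
clip_tab [(array([395.8, 208.9]), 0.55)]
clip_tab [(array([411.7, 274.1]), 0.55)]
    [ 0.4986 -0.2661  0.0667] 0.009189380037720888
clip_seat [(array([392.8, 228.6]), 0.79)]
clip_seat [(array([407.1, 278.7]), 0.52)]
    [ 0.4954 -0.2631  0.0181] 0.0004355369895939174
block [(array([381.6, 237.8]), 0.8)]
block [(array([412.4, 273.1]), 0.98)]
    [ 0.5175 -0.28   -0.0208] 0.016516056412305972
fork [(array([335.2, 249.4]), 0.59), (array([381.1, 219.3]), 0.42)]
fork [(array([414.6, 256.6]), 0.4)]
    [ 0.5955 -0.2791 -0.0747] 0.0944014664567911
timer [(array([301.6, 233.5]), 0.64)]
timer [(array([364.9, 194.4]), 0.74)]
    [ 0.689  -0.1734 -0.0008] 0.00521
[... 405 characters left out ...]
8831304755561
wheel it knows: beaker, block, bottle, clip_seat, clip_tab, fork, marker, petri, rotator, spindle_axis, timer
wheel it knows: beaker, block, bottle, clip_seat, clip_tab, fork, marker, petri, rotator, spindle_axis, timer
0.022 {'time_s': 1.2, 'joint_pos': array([1.1234, 0.3132, 0.0461, 1.3036, 0.    , 1.4312]), 'qvel': array([ 0.0013,  0.0014, -0.0007, -0.0012, -0.0008, -0.0005]), 'joint_torque': array([  0.    , -48.0476,  29.8814,   0.0003,  -0.0001,   0.    ]), 'tool_pos': array([0.1742, 0.548 , 0.2533]), 'tcp_rot': array([1.613 , 1.5707, 1.3052]), 'contact_force': array([-0.7291, -0.3731, -0.8219]), 'moment': array([ 0.0262, -0.03  ,  0.0059]), 'opening': 1.0001562152272974}
```

```bash
python3 - <<'E'
import cv2
s=cv2.imread('pics/s0.png');t=cv2.imread('pics/t0.png')
cv2.imwrite('pics/s1.png',cv2.resize(s[120:330,250:500],(800,672))[:600])
cv2.imwrite('pics/t1.png',cv2.resize(t[180:330,250:450],(800,600),interpolation=cv2.INTER_CUBIC))
E
```

```text
(no output)
```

View pics/s1.png

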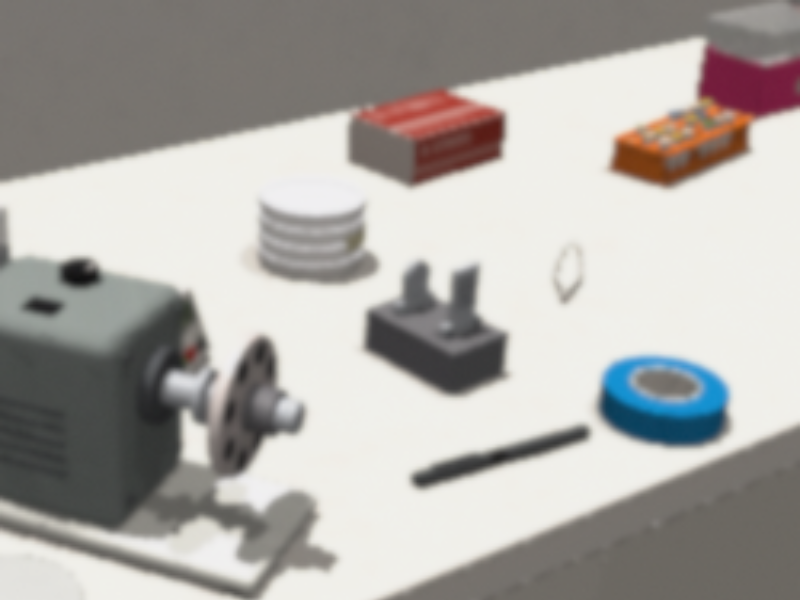

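View pics/t1.png

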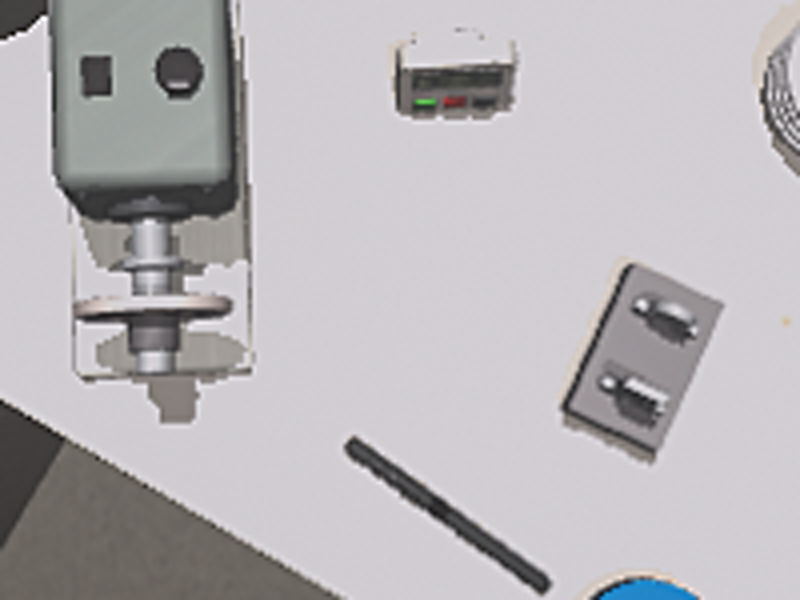

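View pics/s0.png

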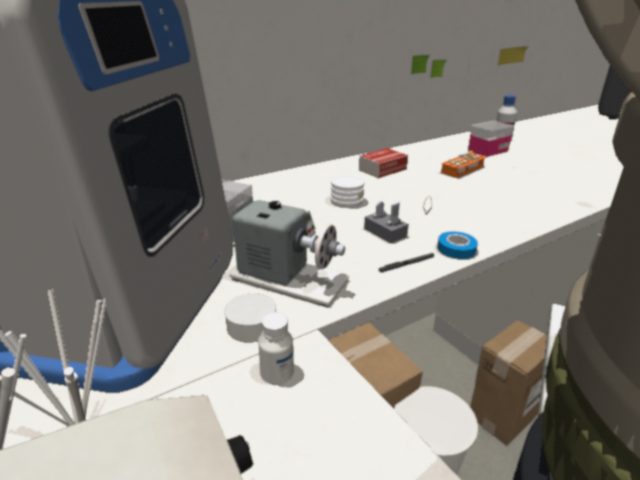

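```bash
python3 - <<'E'
import cv2,numpy as np
t=cv2.imread('pics/t0.png');s=cv2.imread('pics/s0.png')
f=lambda i,x,y,w,h,k:cv2.resize(i[y:y+h,x:x+w],None,fx=k,fy=k,interpolation=cv2.INTER_NEAREST)
a=f(t,388,242,46,54,8) #368x432
b=f(t,266,224,46,54,8)
cv2.imwrite('pics/m.png',np.hstack([a,b]))
g=cv2.cvtColor(t,cv2.COLOR_BGR2GRAY)
for r in [235,238,241,249,251,264,268,270,271,272]: print(r,g[r,274:304])
E
```

```text
235 [100 105 132 123  71  73  63  60  55  89 105 131 226 228 200 107 100  83
  68  82 102 109 167 160 158 153 156 159 160 159]
238 [148 149 151 150 146 150 153 151 143 130 164 182 201 209 191 176 152 117
 101 158 154 155 151 152 154 150 155 154 155 152]
241 [148 149 153 149 147 152 153  96 101 124 163 181 198 209 194 178 157 123
  83 109 114 160 151 152 153 152 153 154 156 153]
249 [206 206 207 207 208 208 209 214 214 120 156 180 194 214 206 186 167 136
  88 113 108 126 232 222 220 219 215 210 206 206]
251 [206 206 206 205 205 206 206 209 209 106 126 149 165 200 170 152 137 111
  80 110 105 122 222 210 208 208 207 207 207 207]
264 [209 210 204 202 140 146 155 157  62  94 106 118 132 137 130 125 110 102
  96  74  67 132 160 156 155 157 154 155 159 159]
268 [142 150 152 156 153 150 155 157 124  96 105 176 205 223 221 220 191 160
 123 107 169 162 156 156 157 156 156 157 161 164]
270 [156 143 150 153 152 151 155 157 155 153 135 166 195 210 210 208 182 149
 114 101 164 160 158 158 159 158 159 158 161 165]
271 [211 156 162 167 149 150 153 156 154 151 136 170 198 215 211 208 182 150
 114 102 162 158 155 156 155 153 152 152 154 153]
272 [211 212 216 213 147 145 141 140 130 132 131 163 193 207 186 184 162 136
 107  86 129 124 121 119 118 121 119 119 115 114]
```

View pics/m.png

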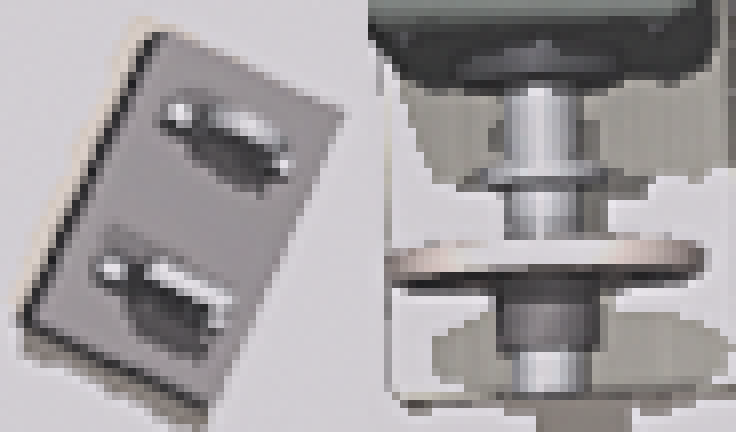

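```bash
cat > m1.py <<'E'
from h import *
np.set_printoptions(precision=4,suppress=True)
s=bot.capture('side');t=bot.capture('top')
print('axis', [onz(t,p,.095) for p in [(287.5,238),(287.5,249),(288.5,270)]], 'tip row', onz(t,(288.5,272.7),.095))
print('plate L',[onz(t,p,.01) for p in [(267.5,231),(268,272.9)]])
C=np.array([onz(t,(388-.5+a/8,242-.5+b/8),.034) for a,b in [(165,32),(345,112),(208,405),(35,320)]])
print(C, C.mean(0),[np.linalg.norm(C[i]-C[i-1]) for i in range(4)])
u=(C[0]-C[3]+C[1]-C[2]);print('yaw',np.degrees(np.arctan2(u[1],u[0])))
u/=np.linalg.norm(u);c=C.mean(0)
print('slot-', c-.023*u,'slot+',c+.023*u)
print('tabtop',onz(t,(388-.5+190/8,242-.5+285/8),.086))
k=(c-.023*u);k[2]=.067;print('proj tab',proj(s,k),proj(t,k))
for c_ in (s,t): print([ (np.round(q['box'],1),q['conf']) for q in bot.recognise('clip_tab',c_)][:2], [ (np.round(q['box'],1),q['conf']) for q in bot.recognise('beaker',c_)][:2])
E
python3 m1.py
```

```text
axis [array([0.5775, 0.0002, 0.095 ]), array([ 0.5543, -0.    ,  0.095 ]), array([ 0.5103, -0.0024,  0.095 ])] tip row [ 0.5047 -0.0025  0.095 ]
plate L [array([0.6041, 0.0516, 0.01  ]), array([0.5086, 0.0492, 0.01  ])]
[[ 0.5682 -0.2642  0.034 ]
 [ 0.5458 -0.3141  0.034 ]
 [ 0.4649 -0.2741  0.034 ]
 [ 0.4885 -0.2265  0.034 ]] [ 0.5169 -0.2697  0.034 ] [np.float64(0.0882190751234821), np.float64(0.05472483744006997), np.float64(0.09026804160902725), np.float64(0.053019208536437386)]
yaw -25.794840360972337
slot- [ 0.4962 -0.2597  0.034 ] slot+ [ 0.5376 -0.2797  0.034 ]
tabtop [ 0.4957 -0.2601  0.086 ]
proj tab [[393.8642 209.8997]] [[409.4436 277.2997]]
[(array([385. , 200. , 399.9, 225. ]), 0.51)] [(array([377.1, 256.1, 434.8, 273.7]), 0.45)]
[] []
```

```bash
cat > plan.py <<'E'
from h import *
import sys
from scipy.spatial.transform import Rotation as Ro
np.set_printoptions(precision=4,suppress=True)
def Rt(yaw,flip=0): # tool x down, tool y at world heading yaw+90deg
    y=np.radians(yaw); a=np.array([-np.sin(y),np.cos(y),0])*(-1 if flip else 1); x=np.array([0,0,-1.])
    return np.c_[x,a,np.cross(x,a)]
o=bot.observe(); R=Ro.from_euler('xyz',o['tcp_rot']).as_matrix()
print('t',o['time_s'],'pos',o['tool_pos'],'F',o['contact_force'],'open',o['opening'],'j6',o['joint_pos'][5])
def go(p,yaw,flip=0):
    d=R.T@(np.array(p)-o['tool_pos']); r=Ro.from_matrix(R.T@Rt(yaw,flip)).as_rotvec(degrees=True)
    print('tool shift mm',d*1e3,'turn deg',r)
E
python3 - <<'E'
from plan import *
print(R)
for f in (0,1): go((.49,-.003,.24),1.6,f)
t=bot.capture('top');s=bot.capture('side')
for p in [(135,370),(190,330),(225,285)]: print(onz(s,p,0))
print('bottle',onz(s,(278,380),0))
E
```

```text
t 1.5 pos [0.1743 0.548  0.2533] F [-0.607  -0.3681  0.4228] open 0.9978535686580224 j6 1.43120435998371
[[ 0.      0.303   0.953 ]
 [ 0.0001  0.953  -0.303 ]
 [-1.      0.0001  0.    ]]
tool shift mm [  13.298  -429.4365  467.8566] turn deg [-19.238    0.0024  -0.0038]
tool shift mm [  13.298  -429.4365  467.8566] turn deg [160.762   -0.0053  -0.0034]
[0.6949 0.3149 0.    ]
[0.6839 0.2083 0.    ]
[0.7133 0.0771 0.    ]
bottle [0.4964 0.2339 0.    ]
```

Request:
{"method": "arm_command", "body": {"steps": [0,-0.033,0.036,0,0,0,50,0,-0.033,0.036,0,0,0,50,0,-0.033,0.036,0,0,0,50,0,-0.033,0.036,0,0,0,50,0,-0.033,0.036,0,0,0,50]}}

```text
time_s: 2.1
tool_pos: [0.2963, 0.3346, 0.2535]
tcp_rot: [0.881, 1.57, 0.574]
contact_force: [0.7, 0.1, 0.1]
opening: 0.493
```

Request:
{"method": "arm_command", "body": {"steps": [0,-0.033,0.036,0,0,0,50,0,-0.033,0.036,0,0,0,50,0,-0.033,0.036,0,0,0,50,0,-0.033,0.036,0,0,0,50,0,-0.033,0.036,0,0,0,50]}}

```text
time_s: 2.6
tool_pos: [0.418, 0.1226, 0.2537]
tcp_rot: [0.605, 1.57, 0.298]
contact_force: [0.2, 0.4, 0.4]
opening: 0.497
```

Request:
{"method": "arm_command", "body": {"steps": [0,-0.033,0.036,0,0,0,50,0,-0.033,0.036,0,0,0,50,0,-0.033,0.036,-6.4,0,0,50,0,0,0,-6.4,0,0,50,0,0,0,-6.4,0,0,50]}}

```text
time_s: 3.1
tool_pos: [0.4909, -0.0045, 0.253]
tcp_rot: [2.626, 1.57, 2.654]
contact_force: [0.5, 0.0, -0.7]
opening: 0.498
```

```bash
python3 - <<'E'
from plan import *
go((.492,-.003,.102),1.6)
E
```

```text
t 3.1 pos [ 0.4909 -0.0045  0.253 ] F [ 0.4772  0.0437 -0.664 ] open 0.498197435553107 j6 -0.20122183682305728
tool shift mm [150.9588   1.4648   1.1839] turn deg [ 0.0185 -0.0194 -0.011 ]
```

Request:
{"method": "arm_command", "body": {"steps": [0.05,0.001,0,0,0,0,50,0.05,0,0,0,0,0,50,0.03,0,0,0,0,0,50,0.02,0,0,0,0,0,50,0,0,0,0,0,0,50]}}

```text
time_s: 3.6
tool_pos: [0.4878, -0.0012, 0.1005]
tcp_rot: [2.932, 1.565, 2.959]
contact_force: [-0.9, 0.3, -0.2]
opening: 0.5
```

```bash
python3 - <<'E'
from plan import *
s=bot.capture('side')
cv2.imwrite('pics/s2.png',cv2.resize(s['color'][170:320,230:430,::-1],(800,600),interpolation=cv2.INTER_CUBIC))
print(s['shot'])
E
```

```text
t 3.6 pos [ 0.4878 -0.0012  0.1005] F [-0.8665  0.325  -0.1882] open 0.4997841247504252 j6 -0.1945403977090822
7
```

View pics/s2.png

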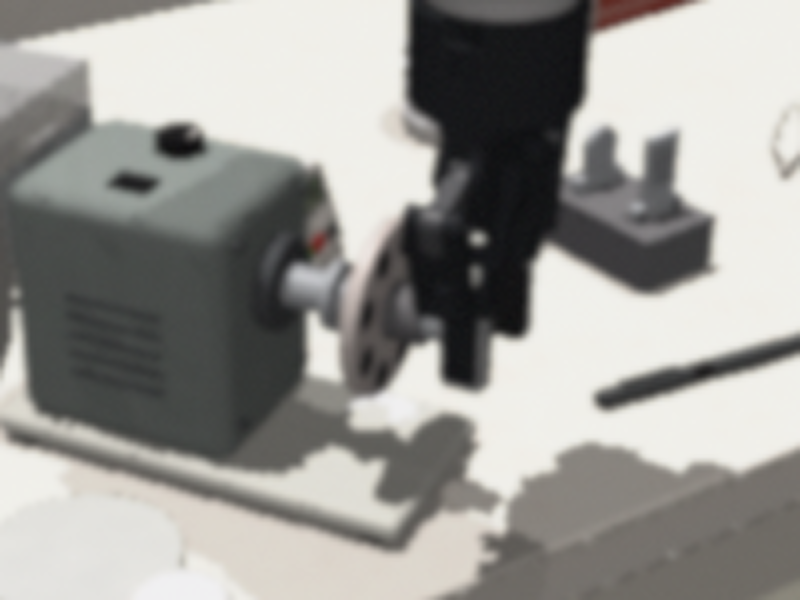

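Request:
{"method": "arm_command", "body": {"steps": [0,-0.001,0.012,0,0,0,50,0,0,0.01,0,0,0,50,0,0,0.004,0,0,0,50,0,0,0.004,0,0,0,50,0,0,0,0,0,0,50]}}

```text
time_s: 4.15
tool_pos: [0.5209, -0.0018, 0.1036]
tcp_rot: [0.073, 1.57, 0.101]
contact_force: [-0.0, -0.0, -0.5]
opening: 0.5
```

Request:
{"method": "arm_command", "body": {"steps": [0,0,0.004,0,0,0,50,0,0,0.004,0,0,0,50,0,0,0,0,0,0,50]}}

```text
time_s: 4.45
tool_pos: [0.5284, -0.0015, 0.1032]
tcp_rot: [1.984, 1.57, 2.011]
contact_force: [-0.8, 0.8, -0.3]
opening: 0.498
```

Request:
{"method": "arm_command", "body": {"steps": [0,0,0.003,0,0,0,50,0,0,0.003,0,0,0,50,0,0,0,0,0,0,50]}}

```text
time_s: 4.75
tool_pos: [0.5346, -0.0013, 0.1032]
tcp_rot: [1.016, 1.57, 1.044]
contact_force: [-0.7, 0.8, 0.0]
opening: 0.502
```

Request:
{"method": "arm_command", "body": {"steps": [0,0,0.002,0,0,0,50,0,0,0.002,0,0,0,50,0,0,0,0,0,0,50]}}

```text
time_s: 5.05
tool_pos: [0.5367, -0.0014, 0.1028]
tcp_rot: [-3.101, 1.567, -3.073]
contact_force: [-6.2, -0.4, 0.6]
opening: 0.495
```

Request:
{"method": "arm_command", "body": {"steps": [0,0,0.002,0,0,0,50,0,0,0.002,0,0,0,50,0,0,0,0,0,0,50]}}

```text
time_s: 5.35
tool_pos: [0.5369, -0.0012, 0.1018]
tcp_rot: [-3.134, 1.56, -3.107]
contact_force: [-13.9, -1.1, 1.2]
opening: 0.498
```

```bash
python3 - <<'E'
from plan import *
s=bot.capture('side')
cv2.imwrite('pics/s3.png',cv2.resize(s['color'][205:285,270:380,::-1],(800,582),interpolation=cv2.INTER_CUBIC))
print(o['moment'])
E
```

```text
t 5.35 pos [ 0.5369 -0.0012  0.1018] F [-13.9433  -1.1286   1.2433] open 0.49772381430743784 j6 -0.1782622655797483
[-0.1943  2.2882  0.399 ]
```

View pics/s3.png

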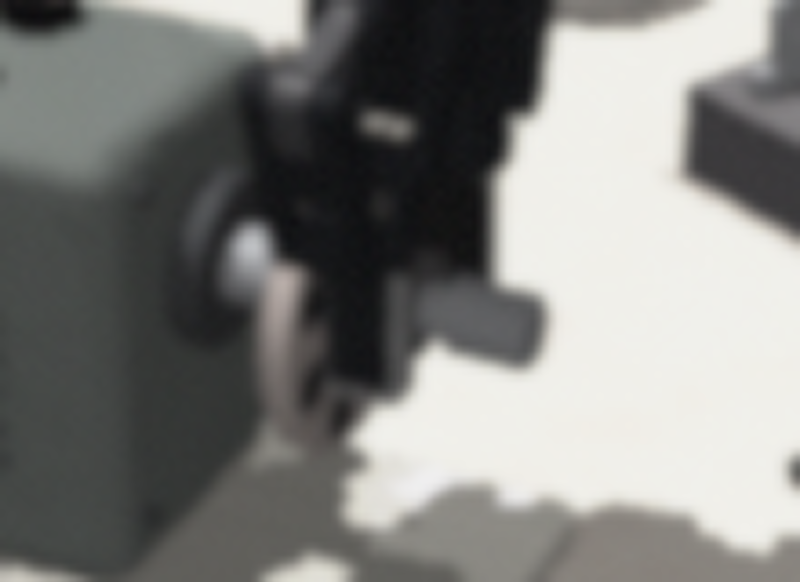

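Request:
{"method": "arm_command", "body": {"steps": [0,0,-0.02,0,0,0,50,0,0,-0.025,0,0,0,50,-0.05,0,-0.01,0,0,0,60,-0.05,0,0,0,0,0,60,-0.02,0,0,0,0,0,60]}}

```text
time_s: 5.9
tool_pos: [0.4898, -0.0032, 0.2273]
tcp_rot: [-0.188, 1.562, -0.161]
contact_force: [0.7, -0.2, -0.0]
opening: 0.602
```

```bash
python3 - <<'E'
from plan import *
go((.496,-.26,.21),-25.8,0);go((.496,-.26,.21),-25.8,1)
E
```

```text
t 5.9 pos [ 0.4898 -0.0032  0.2273] F [ 0.6519 -0.1818 -0.0063] open 0.6022434612275096 j6 -0.19755762261683346
tool shift mm [  17.737  -256.8883   -0.9159] turn deg [27.3475  0.491  -0.0251]
tool shift mm [  17.737  -256.8883   -0.9159] turn deg [-152.6512    0.0341    0.6667]
```

Request:
{"method": "arm_command", "body": {"steps": [0,-0.05,0,0,0,0,60,0,-0.05,0,0,0,0,60,0,-0.05,0,0,0,0,60,0,-0.05,0,0,0,0,60,0,-0.05,0,0,0,0,60]}}

```text
time_s: 6.4
tool_pos: [0.495, -0.2553, 0.223]
tcp_rot: [-0.569, 1.568, -0.542]
contact_force: [0.4, -0.6, -0.1]
opening: 0.599
```

Request:
{"method": "arm_command", "body": {"steps": [0,-0.007,0,6.84,0,0,60,0,0,0,6.84,0,0,60,0,0,0,6.84,0,0,60,0,0,0,6.84,0,0,60,0,0,0,0,0,0,60]}}

```text
time_s: 6.9
tool_pos: [0.4952, -0.2603, 0.2227]
tcp_rot: [-0.134, 1.569, -0.585]
contact_force: [-1.0, -0.6, 0.2]
opening: 0.597
```

```bash
python3 - <<'E'
from plan import *
go((.496,-.26,.13),-25.8,0)
t=bot.capture('top');s=bot.capture('side')
f=lambda i,x,y,w,h,k:cv2.resize(i[y:y+h,x:x+w,::-1],None,fx=k,fy=k,interpolation=cv2.INTER_NEAREST)
cv2.imwrite('pics/m2.png',np.hstack([f(t['color'],264,224,46,54,8),f(s['color'],300,215,54,54,8)]))
save(t,'t2.png');save(s,'s4.png')
E
```

```text
t 6.9 pos [ 0.4952 -0.2603  0.2227] F [-1.0459 -0.571   0.165 ] open 0.5974647955382196 j6 -0.17660131059074125
tool shift mm [92.6582  0.6843  0.4173] turn deg [-0.0381  0.1099  0.0149]
```

View pics/m2.png

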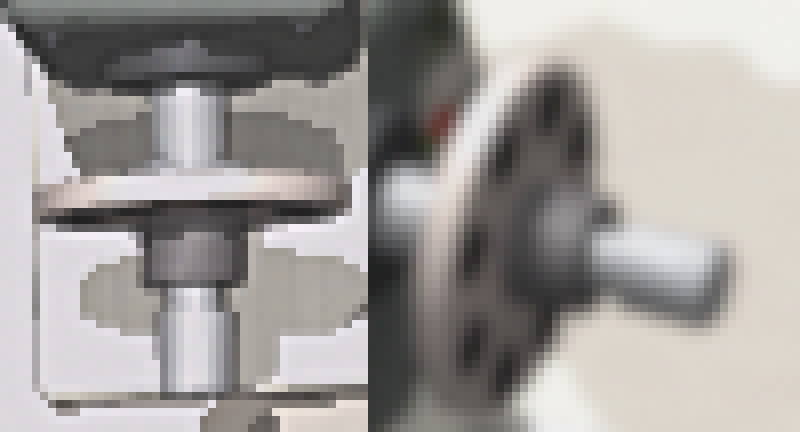

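Request:
{"method": "arm_command", "body": {"steps": [0.05,0.0007,0,0,0,0,60,0.05,0,0,0,0,0,60,0.03,0,0,0,0,0,60,0.015,0,0,0,0,0,60,0.007,0,0,0,0,0,60]}}

```text
time_s: 7.5
tool_pos: [0.4939, -0.2582, 0.0684]
tcp_rot: [2.935, 1.568, 2.487]
contact_force: [0.4, 0.0, -0.6]
opening: 0.599
```

```bash
python3 - <<'E'
from plan import *
go((.496,-.26,.07),-25.8,0)
s=bot.capture('side')
cv2.imwrite('pics/s5.png',cv2.resize(s['color'][180:250,345:430,::-1],(720,593),interpolation=cv2.INTER_CUBIC))
E
```

```text
t 7.5 pos [ 0.4939 -0.2582  0.0684] F [ 0.352   0.01   -0.5506] open 0.5993648959036357 j6 -0.1776278552018035
tool shift mm [-1.6506 -0.6933  2.656 ] turn deg [ 0.1207 -0.1624 -0.0339]
```

View pics/s5.png

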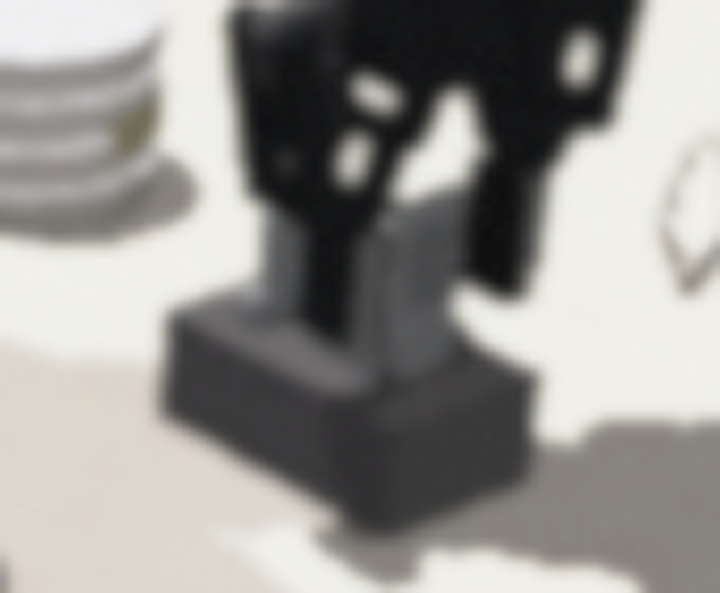

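Request:
{"method": "arm_command", "body": {"steps": [-0.002,-0.0005,0.0025,0,0,0,60,0,0,0,0,0,0,40,0,0,0,0,0,0,31,0,0,0,0,0,0,20,0,0,0,0,0,0,20], "force": 50}}

```text
time_s: 8.05
tool_pos: [0.4978, -0.2611, 0.0738]
tcp_rot: [-0.086, 1.568, -0.536]
contact_force: [0.5, 0.6, 6.6]
opening: 0.27
```

Request:
{"method": "arm_command", "body": {"steps": [-0.005,0,0,0,0,0,20,-0.01,0,0,0,0,0,20,-0.015,0,0,0,0,0,20,-0.02,0,0,0,0,0,20,0,0,0,0,0,0,20]}}

```text
time_s: 8.55
tool_pos: [0.498, -0.2614, 0.1253]
tcp_rot: [-0.202, 1.567, -0.653]
contact_force: [0.2, -0.8, -0.2]
opening: 0.266
```

Request:
{"method": "arm_command", "body": {"steps": [-0.05,0,0,0,0,0,20,-0.05,0,0,0,0,0,20,-0.02,0,0,0,0,0,20,0,0,0,0,0,0,20]}}

```text
time_s: 8.95
tool_pos: [0.4981, -0.2615, 0.2458]
tcp_rot: [-0.18, 1.565, -0.63]
contact_force: [0.6, 0.3, -0.7]
opening: 0.27
```

```bash
python3 - <<'E'
from plan import *
go((.516,-.0025,.24),1.6,0)
s=bot.capture('side');t=bot.capture('top')
p=proj(s,o['tool_pos'])[0].astype(int);print(p)
x,y=p-[45,30]
cv2.imwrite('pics/s6.png',cv2.resize(s['color'][y:y+70,x:x+90,::-1],(720,560),interpolation=cv2.INTER_CUBIC));print(x,y)
save(s,'s6f.png');save(t,'t6f.png')
for c in(s,t):print(bot.tip_of('clip_tab',c)[:2],bot.tip_of('clip_seat',c)[:2])
E
```

```text
t 8.95 pos [ 0.4981 -0.2615  0.2458] F [ 0.5731  0.2516 -0.7115] open 0.2704386275461044 j6 -0.17586473860753019
tool shift mm [  4.9807 240.9608 -96.6111] turn deg [-27.3951   0.3249   0.1446]
[400 131]
355 101
[{'point': [397.4, 132.6], 'conf': 0.81}] [{'point': [403.5, 152.9], 'conf': 0.79}, {'point': [277.3, 371.0], 'conf': 0.72}]
[{'point': [288.9, 256.9], 'conf': 0.52}] []
```

View pics/s6.png

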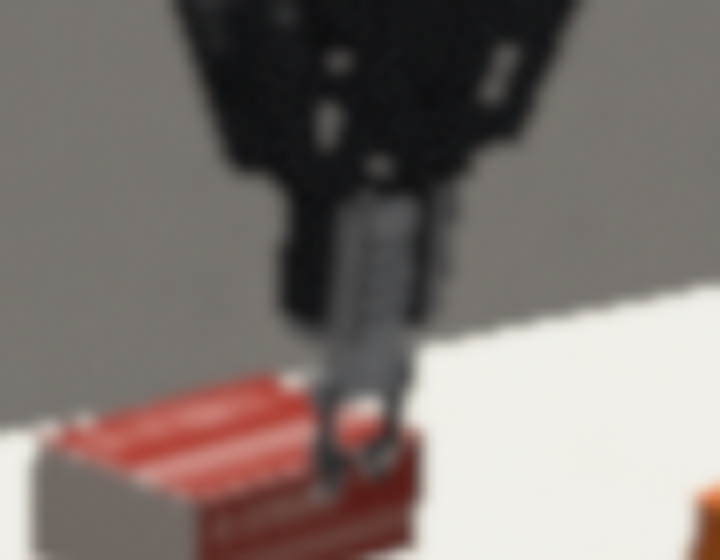

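Request:
{"method": "arm_command", "body": {"steps": [0,0.04,-0.016,0,0,0,20,0,0.04,-0.016,0,0,0,20,0,0.04,-0.016,0,0,0,20,0,0.04,-0.016,0,0,0,20,0,0.04,-0.016,0,0,0,20]}}

```text
time_s: 9.75
tool_pos: [0.511, -0.0439, 0.2411]
tcp_rot: [-2.982, 1.569, 2.85]
contact_force: [-0.9, 0.9, -0.2]
opening: 0.273
```

Request:
{"method": "arm_command", "body": {"steps": [0,0.04,-0.016,-6.85,0,0,20,0,0,0,-6.85,0,0,20,0,0,0,-6.85,0,0,20,0,0,0,-6.85,0,0,20,0,0,0,0,0,0,20]}}

```text
time_s: 10.25
tool_pos: [0.5142, -0.0023, 0.2411]
tcp_rot: [2.939, 1.569, 2.968]
contact_force: [0.1, -0.1, -0.4]
opening: 0.271
```

```bash
python3 - <<'E'
from plan import *
go((.516,-.0025,.18),1.6,0);print(o['contact_force'],o['moment'])
s=bot.capture('side');t=bot.capture('top')
save(s,'s7f.png');save(t,'t7f.png')
for c in(s,t):print(bot.tip_of('clip_tab',c)[:2],bot.tip_of('clip_seat',c)[:2],proj(c,o['tool_pos']-[0,0,.0068]),proj(c,o['tool_pos']-[0,0,.0468]))
E
```

```text
t 10.25 pos [ 0.5142 -0.0023  0.2411] F [ 0.0577 -0.1022 -0.4144] open 0.27053617734894775 j6 -0.18952673328033798
tool shift mm [61.1001 -0.3283  1.919 ] turn deg [ 0.057  -0.1277 -0.0262]
[ 0.0577 -0.1022 -0.4144] [ 0.0067  0.0281 -0.0486]
[{'point': [342.8, 174.7], 'conf': 0.63}] [{'point': [343.9, 195.7], 'conf': 0.48}, {'point': [379.7, 219.6], 'conf': 0.44}] [[340.2063 175.0349]] [[339.5227 197.3582]]
[{'point': [362.8, 310.5], 'conf': 0.23}] [] [[283.5752 263.3307]] [[285.115  264.8536]]
```

Request:
{"method": "arm_command", "body": {"steps": [0.04,-0.0003,0,0,0,0,20,0.02,0,0,0,0,0,20,0.006,0,0,0,0,0,20,0.003,0,0,0,0,0,20,0,0,0,0,0,0,20]}}

```text
time_s: 11.05
tool_pos: [0.5153, -0.0031, 0.174]
tcp_rot: [-0.087, 1.57, -0.059]
contact_force: [0.1, -0.1, -0.7]
opening: 0.268
```

Request:
{"method": "arm_command", "body": {"steps": [0.002,0,0,0,0,0,20,0.002,0,0,0,0,0,20,0,0,0,0,0,0,20]}}

```text
time_s: 11.35
tool_pos: [0.515, -0.003, 0.1697]
tcp_rot: [-0.032, 1.57, -0.004]
contact_force: [-0.3, 0.7, -0.8]
opening: 0.272
```

Request:
{"method": "arm_command", "body": {"steps": [0.001,0,0,0,0,0,20,0.001,0,0,0,0,0,20,0,0,0,0,0,0,20]}}

```text
time_s: 11.65
tool_pos: [0.5148, -0.0029, 0.1672]
tcp_rot: [2.177, 1.571, 2.205]
contact_force: [0.4, 0.4, -0.2]
opening: 0.272
```

Request:
{"method": "arm_command", "body": {"steps": [0.001,0,0,0,0,0,20,0.001,0,0,0,0,0,20,0,0,0,0,0,0,20]}}

```text
time_s: 11.95
tool_pos: [0.5148, -0.0027, 0.1653]
tcp_rot: [1.418, 1.57, 1.446]
contact_force: [0.6, 1.3, -0.2]
opening: 0.27
```

Request:
{"method": "arm_command", "body": {"steps": [0.001,0,0,0,0,0,20,0.001,0,0,0,0,0,20,0,0,0,0,0,0,20]}}

```text
time_s: 12.25
tool_pos: [0.5149, -0.0026, 0.1634]
tcp_rot: [1.131, 1.57, 1.159]
contact_force: [-0.2, 2.3, 1.0]
opening: 0.268
```

Request:
{"method": "arm_command", "body": {"steps": [0,0.001,0,0,0,0,20,0.001,0,0,0,0,0,20,0,0,0,0,0,0,20]}}

```text
time_s: 12.55
tool_pos: [0.5149, -0.0019, 0.1624]
tcp_rot: [0.517, 1.57, 0.545]
contact_force: [0.7, 3.1, 1.1]
opening: 0.269
```

Request:
{"method": "arm_command", "body": {"steps": [0,0.001,0,0,0,0,20,0,0,0,0,0,0,20]}}

```text
time_s: 12.75
tool_pos: [0.5148, -0.0013, 0.1624]
tcp_rot: [-1.459, 1.57, -1.431]
contact_force: [0.8, -0.0, 2.4]
opening: 0.27
```

Request:
{"method": "arm_command", "body": {"steps": [0.001,0,0,0,0,0,20,0,0,0,0,0,0,20]}}

```text
time_s: 12.95
tool_pos: [0.515, -0.0012, 0.1616]
tcp_rot: [-0.573, 1.57, -0.545]
contact_force: [-0.8, 0.4, 3.6]
opening: 0.269
```

Request:
{"method": "arm_command", "body": {"steps": [-0.0025,0,0,0,0,0,20,0,0,0.004,0,0,0,20,0,0,0.004,0,0,0,20,0,0,0,0,0,0,20]}}

```text
time_s: 13.35
tool_pos: [0.5234, -0.0008, 0.1636]
tcp_rot: [0.348, 1.571, 0.376]
contact_force: [0.1, 0.2, 0.4]
opening: 0.267
```

Request:
{"method": "arm_command", "body": {"steps": [0,0,0.0015,0,0,0,20,0,0,0.0015,0,0,0,20,0,0,0,0,0,0,20]}}

```text
time_s: 13.65
tool_pos: [0.5259, -0.0006, 0.1637]
tcp_rot: [2.0, 1.571, 2.028]
contact_force: [-0.4, 0.3, 0.2]
opening: 0.267
```

Request:
{"method": "arm_command", "body": {"steps": [0,0,0.001,0,0,0,20,0,0,0.001,0,0,0,20,0,0,0,0,0,0,20]}}

```text
time_s: 13.95
tool_pos: [0.5279, -0.0006, 0.1638]
tcp_rot: [0.439, 1.571, 0.467]
contact_force: [-0.1, -0.9, -0.6]
opening: 0.271
```

Request:
{"method": "arm_command", "body": {"steps": [0,0,0.001,0,0,0,20,0,0,0.001,0,0,0,20,0,0,0,0,0,0,20]}}

```text
time_s: 14.25
tool_pos: [0.5299, -0.0005, 0.1638]
tcp_rot: [0.548, 1.571, 0.576]
contact_force: [-0.1, -0.5, 0.6]
opening: 0.266
```

Request:
{"method": "arm_command", "body": {"steps": [0,0,0.001,0,0,0,20,0,0,0,0,0,0,20]}}

```text
time_s: 14.45
tool_pos: [0.5309, -0.0005, 0.1638]
tcp_rot: [0.486, 1.571, 0.514]
contact_force: [-0.1, 0.6, 0.5]
opening: 0.271
```

Request:
{"method": "arm_command", "body": {"steps": [0,0,0.001,0,0,0,20,0,0,0,0,0,0,20]}}

```text
time_s: 14.65
tool_pos: [0.5319, -0.0005, 0.1638]
tcp_rot: [1.044, 1.571, 1.072]
contact_force: [0.5, 0.3, -0.6]
opening: 0.27
```

Request:
{"method": "arm_command", "body": {"steps": [0,0,0.001,0,0,0,20,0,0,0,0,0,0,20]}}

```text
time_s: 14.85
tool_pos: [0.5325, -0.0004, 0.1637]
tcp_rot: [2.994, 1.57, 3.022]
contact_force: [0.1, 0.5, 0.3]
opening: 0.272
```

Request:
{"method": "arm_command", "body": {"steps": [0,0,0.001,0,0,0,20,0,0,0,0,0,0,20]}}

```text
time_s: 15.05
tool_pos: [0.5329, -0.0003, 0.1635]
tcp_rot: [3.057, 1.569, 3.085]
contact_force: [-2.4, -0.1, 1.4]
opening: 0.272
```

Request:
{"method": "arm_command", "body": {"steps": [0,0,-0.0024,0,0,0,20,0,0,0,0,0,0,20,0.002,0,0,0,0,0,20,0.001,0,0,0,0,0,20,0,0,0,0,0,0,20]}}

```text
time_s: 15.55
tool_pos: [0.5314, -0.0005, 0.1606]
tcp_rot: [0.952, 1.571, 0.98]
contact_force: [0.2, 0.3, -0.6]
opening: 0.268
```

Request:
{"method": "arm_command", "body": {"steps": [0.001,0,0,0,0,0,20,0.001,0,0,0,0,0,20,0,0,0,0,0,0,20]}}

```text
time_s: 15.85
tool_pos: [0.5313, -0.0004, 0.1586]
tcp_rot: [2.567, 1.571, 2.595]
contact_force: [0.3, -0.9, -0.6]
opening: 0.272
```

Free below the 22 mm rod-touch height (TCP 0.1625), so the lips are in the groove. Continuing.

Request:
{"method": "arm_command", "body": {"steps": [0.001,0,0,0,0,0,20,0.001,0,0,0,0,0,20,0.001,0,0,0,0,0,20,0,0,0,0,0,0,20]}}

```text
time_s: 16.25
tool_pos: [0.5319, -0.0005, 0.1565]
tcp_rot: [-0.006, 1.569, 0.022]
contact_force: [0.2, -1.1, 4.0]
opening: 0.27
```

Request:
{"method": "arm_command", "body": {"steps": [0.001,0,0,0,0,0,20,0.001,0,0,0,0,0,20,0,0,0,0,0,0,20]}}

```text
time_s: 16.55
tool_pos: [0.5323, -0.0005, 0.1554]
tcp_rot: [-0.103, 1.568, -0.074]
contact_force: [-1.2, 0.3, 9.4]
opening: 0.269
```

Request:
{"method": "arm_command", "body": {"steps": [0.001,0,0,0,0,0,20,0.001,0,0,0,0,0,20,0,0,0,0,0,0,20]}}

```text
time_s: 16.85
tool_pos: [0.5323, -0.0005, 0.1535]
tcp_rot: [-0.113, 1.568, -0.085]
contact_force: [-0.9, 1.1, 9.0]
opening: 0.267
```

Request:
{"method": "arm_command", "body": {"steps": [0.0015,0,0,0,0,0,20,0.0015,0,0,0,0,0,20,0,0,0,0,0,0,20]}}

```text
time_s: 17.15
tool_pos: [0.5319, -0.0005, 0.1489]
tcp_rot: [0.048, 1.569, 0.076]
contact_force: [3.3, 1.3, -1.6]
opening: 0.268
```

Request:
{"method": "arm_command", "body": {"steps": [0.0015,0,0,0,0,0,20,0.0015,0,0,0,0,0,20,0,0,0,0,0,0,20]}}

```text
time_s: 17.45
tool_pos: [0.5308, -0.0004, 0.1446]
tcp_rot: [2.93, 1.569, 2.958]
contact_force: [2.5, 0.5, -7.3]
opening: 0.273
```

Request:
{"method": "arm_command", "body": {"steps": [0.0015,0,0,0,0,0,20,0.0015,0,0,0,0,0,20,0,0,0,0,0,0,20]}}

```text
time_s: 17.75
tool_pos: [0.531, -0.0004, 0.1424]
tcp_rot: [2.89, 1.57, 2.918]
contact_force: [0.7, 0.4, -3.9]
opening: 0.271
```

Request:
{"method": "arm_command", "body": {"steps": [0.001,0,0,0,0,0,20,0.0005,0,0,0,0,0,20,0,0,0,0,0,0,20]}}

```text
time_s: 18.05
tool_pos: [0.5312, -0.0004, 0.1418]
tcp_rot: [-0.215, 1.571, -0.187]
contact_force: [-1.9, 0.5, 1.5]
opening: 0.268
```

Request:
{"method": "arm_command", "body": {"steps": [0.001,0,0,0,0,0,20,0.001,0,0,0,0,0,20,0,0,0,0,0,0,20]}}

```text
time_s: 18.35
tool_pos: [0.5314, -0.0005, 0.1414]
tcp_rot: [-0.22, 1.569, -0.192]
contact_force: [-5.4, 0.7, 11.8]
opening: 0.272
```

Request:
{"method": "arm_command", "body": {"steps": [-0.0018,0,0,0,0,0,20,0,0,0,0,0,0,30,0,0,0,0,0,0,40,0,0,0,0,0,0,50,0,0,0,0,0,0,55]}}

```text
time_s: 18.85
tool_pos: [0.5314, -0.0005, 0.1409]
tcp_rot: [2.659, 1.571, 2.687]
contact_force: [-0.8, 0.1, 0.2]
opening: 0.552
```

Request:
{"method": "arm_command", "body": {"steps": [-0.01,0,0,0,0,0,55,-0.02,0,0,0,0,0,55,-0.05,0,0,0,0,0,55,-0.05,0,0,0,0,0,55,0,-0.05,-0.01,0,0,0,55]}}

```text
time_s: 19.35
tool_pos: [0.5269, -0.047, 0.2794]
tcp_rot: [-0.136, 1.557, -0.101]
contact_force: [1.8, -1.0, 0.4]
opening: 0.55
```

Request:
{"method": "arm_command", "body": {"steps": [0,-0.05,0,0,0,0,55,0,-0.05,0,0,0,0,55,0,-0.05,0,0,0,0,55,0,-0.05,0,0,0,0,55,0,0,0,0,0,0,55]}}

```text
time_s: 19.85
tool_pos: [0.5284, -0.2557, 0.271]
tcp_rot: [-1.289, 1.568, -1.268]
contact_force: [0.5, 0.1, -0.5]
opening: 0.55
```

```bash
python3 - <<'E'
from plan import *
t=bot.capture('top');s=bot.capture('side')
save(t,'t8.png');save(s,'s8.png')
f=lambda i,x,y,w,h,k:cv2.resize(i[y:y+h,x:x+w,::-1],None,fx=k,fy=k,interpolation=cv2.INTER_CUBIC)
cv2.imwrite('pics/m8.png',np.hstack([f(t['color'],264,224,46,54,8),f(s['color'],300,205,54,54,8)]))
r={}
for n in('clip_tab','clip_seat'):
    a=bot.tip_of(n,s);b=bot.tip_of(n,t);print(n,a[:1],b[:1], tri(s,a[0]['point'],t,b[0]['point']) if a and b else '')
for n in('fork','timer','bottle','marker'):
    print(n,[bot.tip_of(n,c)[:1] for c in (s,t)])
E
```

```text
t 19.85 pos [ 0.5284 -0.2557  0.271 ] F [ 0.5312  0.1349 -0.5097] open 0.5498240834417956 j6 -0.6079581482883045
clip_tab [{'point': [330.7, 226.3], 'conf': 0.65}] [{'point': [290.1, 257.7], 'conf': 0.48}] (array([ 0.5326, -0.008 ,  0.1323]), np.float64(0.0006795584917833928))
clip_seat [{'point': [330.2, 244.2], 'conf': 0.55}] [{'point': [288.0, 259.5], 'conf': 0.54}] (array([ 0.5308, -0.0019,  0.0994]), np.float64(0.0022811787495784575))
fork [[{'point': [379.2, 221.4], 'conf': 0.65}], [{'point': [194.8, 271.1], 'conf': 0.37}]]
timer [[{'point': [299.7, 231.6], 'conf': 0.4}], [{'point': [363.5, 197.8], 'conf': 0.73}]]
bottle [[{'point': [276.6, 368.7], 'conf': 0.91}], [{'point': [197.4, 268.1], 'conf': 0.78}]]
marker [[{'point': [407.5, 267.7], 'conf': 0.65}], [{'point': [361.6, 309.4], 'conf': 0.7}]]
```

View pics/m8.png

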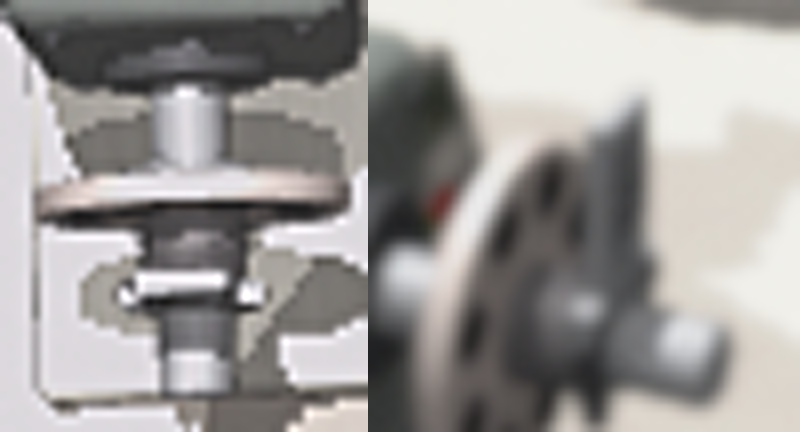

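```bash
python3 -c "
from workcell import bot
print(bot.sign_off())"
```

```text
the job is handed in; nothing more can be done
None
```

The wheel is home against its shoulder and the spring clip is snapped into the groove with its tab up. The job was handed in at about 20–21 s on the robot clock, against the 72 s limit.

**Wheel:** I pushed the disc back with the open fingers either side of the hub. It stopped firmly and held still at 14 N, against about 2.5 N of sliding friction. The next picture showed it against the shoulder with the groove uncovered.

**Clip:** I took it from the block and centred it sideways by feel on the rod. I then touched the hub face lightly to find the groove and backed off about 0.7 mm. Pressing down met about 9 N, then the clip pulled itself down and stopped firmly (12 N check press). I let go with no load on it.

**Last checks:**
- **Position:** The final pictures show the clip upright in the groove directly in front of the hub. The network put its seat at z = 0.099 m, 4 mm above the true axis. The measured stop height and the snap agree with it being fully home, so I took that difference as detection error.
- **Groove position:** The first push suggested the groove lay about 4 mm nearer than the camera showed. Touching the hub face and the clip dropping freely past rod height settled it.
- **Bystanders:** The timer, bottle and marker were found within a few pixels of where they started.
- **Fork:** The side camera found it in the block. The top camera's low-confidence fork detection was on the bottle, so it is a false hit.
- **Not checked:** The beaker was never detected in either camera, and I did not re-check the petri dishes. The arm did not go near the petri dishes, and no unexpected force showed on any move.

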